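# Set a sine plate to its angle on a gauge block stack

### The arm

A 6-joint arm with a two-finger parallel gripper is mounted at the origin on the work surface. World frame = base frame: x ahead of the robot, y to its left, z up, the work surface at z = 0. Lengths are in m, angles in rad, forces in N, time in s.
With the tool pointing down it reaches from about 0.375 to 0.9 m from the base axis. Payload 3.1 kg.
Tool frame: the origin (TCP) lies at the very end of the fingers, on their centre line; the grasp point (between the pads) lies 19 mm behind it (manip.hold_point_z is the distance from the TCP to the grasp point, in m); y points along the fingers, z is the direction in which the jaws open and shut, and the axes are right-handed (so a half turn about y gives the same grasp; the last joint's range is limited). The gripper opens to 85 mm and grips with 20 to 120 N. Pads are 22 mm wide; open, the fingers measure 114 mm over their backs; the gripper's body (76 mm by 85 mm) begins 54 mm behind the grasp point. The pads swing forward as they close: fully open they stand 13 mm farther back than shut.
Start: joints at [1.165, 0.527, 1.433, -0, 1.181, -0.178], TCP at [0.14, 0.609, 0.231] pointing down, gripper open.
Joint ranges: [-3.08, 3.08], [-0.75, 2.2], [0.22, 2.44], [-1.43, 4.57], [0, 2.65], [-2.85, 2.85]. Speed limits (rad/s): [2.79, 2.79, 3.14, 3.14, 3.14, 3.14].

### API

Orientations are given as a unit quaternion [x, y, z, w].
In Python, from station import manip, eyes, workorder gives the robot as it stands. The module is installed in compiled form; this text tells all that it offers.
- The arm moves only by the shell command python3 -m jog 'ROWS' [OPENING] [FORCE]. ROWS is JSON, a list of rows, each a list of 2 entries, a list of its own where there are three numbers: the shift along the tool's x, y, z in cm, then the turn about the tool's y in rad. A call has 1 to 20 rows; each row is the pose to reach, as a shift and turn from the pose commanded when the call began, along the tool's axes at that moment; what a row does not reach only later rows make up. A row lasts 1/12 s, in which the tool goes at most 41.7 mm and 7.16 degrees, less where a joint would pass 70% of its speed; a pose out of reach is approached as far as the arm can. A call with a gripper value outside its range is refused whole. OPENING is the finger opening in cm, from 0 to 8.54, set as the call begins (- or left out, the last holds). The fingers move at their own pace and stop on an object; FORCE is the grip in N (left out, the last holds). Time passes only in rows, so rows that repeat a pose let the fingers close. It gives the time, the measured TCP pose, the force and the opening at its end, in the units of the state.
- manip.sense(): the state, without advancing time (a new reading comes with each control period).
- eyes.snapshot(name): name is "side" or "top"; returns a dict with "frame" (480x640x3 uint8, red, green, blue), "vfov" (degrees; the focal length in pixels is half the picture's height over the tangent of half this angle, whatever the lens; pixels are square), "cx", "cy" (the principal point, pixels), "rvec" (rotation vector, rad) and "tvec" (3), from world to camera coordinates, as OpenCV has them. Camera axes: x right, y down, z forward; pixel columns grow to the right and rows downward; lengths in m; the calibration is good to about 2 mm. A picture is of the moment at which its call begins. There is no depth.
- workorder.sign_off(): hands the job in, once; it reports no verdict.
The state is a dict: "t": time; "q": joint angles; "qd": joint speeds; "tau": joint torques, N m; "tcp_pos": TCP position; "tool_rot": TCP orientation; "force": force on the tool from outside, world axes, zero at the start; "ft_torque": the same for the moment, N m; "finger_gap": opening from 0.0 (shut) to 1.0 (fully open).
Only numpy, scipy, OpenCV 4.12 (cv2) and the standard library are available. Lean on these libraries where they do the work, as an engineer would, in place of code of your own. Each camera call takes 0.05 s, during which the arm holds its last target. There are 200 camera calls.

### The job

The sine plate on the inspection bench stands tilted wide open. Take the gauge block stack of middle height of the three and stand it upright on the base of the sine plate, in the outlined rectangle under where the plate's free roller will come down. Then swing the plate down until its roller rests on that stack, and leave it so.

Things in the scene. Friction and masses are not known exactly. Their poses are not given: they have to be found in the camera images.
- sine_base: Fixed steel base of the sine plate, 260 x 110 mm (x -125 to 135, y +-55 mm), flat top 30 mm above the bench. Origin on its underside, at bench height; x runs from hinge to free end, z up. Hinge axis parallel to y at x = -95 mm, 40 mm above the bench. A black outlined rectangle (46 x 52 mm) on its top, centred at x = 94 mm, y = 0, is where the stack stands.
- plate (a joint): Hinge angle of the aluminium top plate, rad: 0 flat on the base, grows as the free end rises; starts at 1.0 to 1.25. Stiff: it stays where left; 3 to 8 N at the free end lowers it. When raised, its upper face looks over the hinge end, away from the rectangle: push there, near the free end, to swing it down. On a stack of height H, sin(angle) = H / 200 mm: 0.33 for the middle one.
- plate_roller (a point): Centre of the steel roller (20 mm diameter, 90 mm long, parallel to the hinge) under the plate's free end, 200 mm from the hinge axis; its underside rests on the stack. The plate is 90 mm wide, ends 212 mm from the hinge axis; its underside lies 2 mm and its upper face 20 mm above the line from hinge axis to roller axis.
- stack_mid: The middle one of three upright square steel gauge block stacks that stand on the bench beside the sine plate, 32 x 32 mm in plan and 40, 65 and 90 mm high; this one is 65 mm high, about 0.3 kg. Origin at the centre of its underside, z up, x and y square to its sides.
Things that resemble listed ones, but are neither listed nor needed, are in the scene too. Leave any orange or purple look-alike of the stack_mid alone.

How it is judged:
On the way:
1. the middle stack stands upright on the base in the outlined place, the plate still raised (x of stack_mid in the frame of sine_base between 0.078 and 0.11 m and y of stack_mid in the frame of sine_base between -0.03 and 0.03 m and height (world z) of stack_mid below 0.036 m and angle between stack_mid's own z axis and vertical below 0.1 rad and value of joint plate above 0.5 rad), for 0.2 s.
At the end, for the whole second after the job is handed in: The 65 mm stack stands upright (within 6 degrees), at rest, on the base, within 16 mm along and 30 mm across of the centre of the outlined rectangle, and the plate is lowered onto it: plate angle 0.28 to 0.385 rad (0.33 when the roller rests on the stack) (x of stack_mid in the frame of sine_base between 0.078 and 0.11 m and y of stack_mid in the frame of sine_base between -0.03 and 0.03 m and height (world z) of stack_mid between 0.025 and 0.036 m and angle between stack_mid's own z axis and vertical below 0.1 rad and value of joint plate between 0.28 and 0.385 rad and linear speed of stack_mid below 0.02 m/s); the robot touches nothing.
It also fails if it takes over 54 s, if anything falls off the work surface, if the arm or the gripper's body presses on something with over 40 N, if the wrist force passes 120 N, or if a joint passes its speed limit or range.

## Working session

There is one attempt and no reset: what is moved stays moved. The work goes in short steps, Python scripts to look and compute and a shell command to move; the robot and the scene stay as the last step left them, time stands still between calls to the robot, and variables do not carry over. Pictures are saved under pics/ and viewed, about 8 in all and at most 12, crops included, and the job is handed in when it is done.

```bash
mkdir -p pics; cat > h.py <<'E'
import numpy as np, cv2
from station import manip, eyes, workorder
from scipy.spatial.transform import Rotation as R
def snap(n,f):
    s=eyes.snapshot(n); cv2.imwrite('pics/'+f,s['frame'][:,:,::-1]); 
    np.savez('pics/'+f+'.npz',**{k:np.array(v) for k,v in s.items()}); return s
def cam(s):
    f=240/np.tan(np.radians(float(s['vfov']))/2)
    return np.array([[f,0,float(s['cx'])],[0,f,float(s['cy'])],[0,0,1]]),R.from_rotvec(np.array(s['rvec']).ravel()).as_matrix(),np.array(s['tvec']).ravel()
def topix(s,p):
    K,Rm,t=cam(s); c=(Rm@np.atleast_2d(p).T).T+t; u=(K@c.T).T; return u[:,:2]/u[:,2:]
def atz(s,px,z):
    K,Rm,t=cam(s); d=Rm.T@np.linalg.inv(K)@np.array([*px,1.]); o=-Rm.T@t
    return o+d*(z-o[2])/d[2]
def load(f): return dict(np.load('pics/'+f+'.npz'))
E
python3 - <<'E'
from h import *
a=snap('top','t0.png');b=snap('side','s0.png')
for s in(a,b):
    K,Rm,t=cam(s);print(K[0],-Rm.T@t,Rm[2])
s=manip.sense();print(s);print(R.from_quat(s['tool_rot']).as_matrix().round(3))
E
```

```text
[433.66835643   0.         317.03545546] [ 0.46534864 -0.02936359  0.86629144] [ 0.11807121 -0.01574804 -0.99288025]
[458.83449126   0.         321.08804778] [ 0.12174167 -0.43501071  0.53159033] [ 0.5648218   0.5504219  -0.61482686]
{'t': 0.1, 'q': array([ 1.16551938e+00,  5.28379626e-01,  1.43376883e+00, -4.98965804e-05,
        1.18142489e+00, -1.78513497e-01]), 'qd': array([-0.00062347, -0.00191955, -0.00295205, -0.00111416, -0.00095162,
       -0.00016111]), 'tau': array([ 5.28782778e-05, -4.43303812e+01, -1.78586483e+01, -1.86304237e-04,
        3.92316244e-03,  1.06184612e-05]), 'tcp_pos': array([0.14024841, 0.60839437, 0.23042924]), 'tool_rot': array([ 0.70324234, -0.08018051,  0.07980872, -0.70189163]), 'force': array([ 1.32967674, -0.68773882, -1.17626081]), 'ft_torque': array([ 0.01616712, -0.00278702,  0.03882705]), 'finger_gap': 1.0029823519829408}
[[ 0.974 -0.001  0.225]
 [-0.225 -0.002  0.974]
 [-0.    -1.    -0.002]]
```

View pics/t0.png

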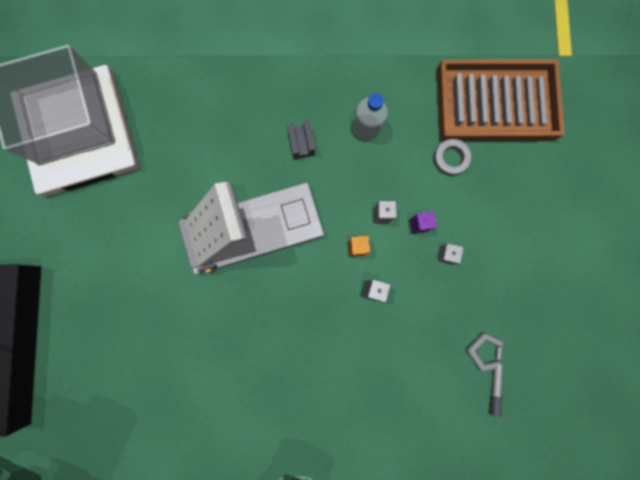

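View pics/s0.png

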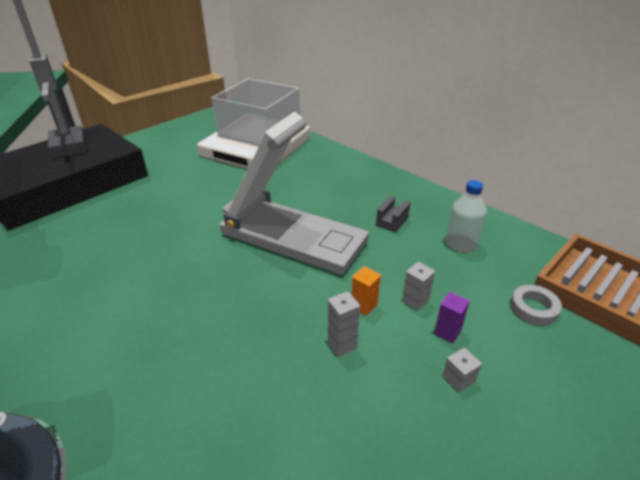

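Top view: the grey stacks are at (387,211), (379,291) and (453,254). The orange look-alike is at (360,246) and the purple one at (426,221). In the side view the greys are at (419,285) medium, (344,322) tallest and (462,368) shortest, so the middle one is top (387,211). The outline is at top (296,214).

```bash
python3 - <<'E'
from h import *
a=load('t0.png');im=a['frame'][:,:,::-1]
c=im[170:320,170:480];cv2.imwrite('pics/c0.png',cv2.resize(c[:, :],None,fx=2.58,fy=2.58,interpolation=cv2.INTER_CUBIC))
for n,p,z in [('mid',(387,211),.065),('tall',(379,291),.09),('short',(453,254),.04),('or',(360,246),.065),('pu',(426,221),.065),('outl',(296,214),.03)]:
    q=atz(a,p,z);print(n,q.round(4),topix(load('s0.png'),q).round())
# bright regions: stack top, base
g=c.min(axis=2)
for th in(110,140,170):
    m=(im.min(axis=2)>th).astype(np.uint8)[190:235,365:410]
    for k in cv2.findContours(m,0,1)[0]:
        if cv2.contourArea(k)>80:
            r=cv2.minAreaRect(k);print(th,r);P=cv2.boxPoints(r)+[365,190];print(np.array([atz(a,p,.065)[:2] for p in P]).round(4).tolist())
E
```

```text
mid [ 0.6027 -0.1739  0.065 ] [[418. 271.]]
tall [ 0.4544 -0.1508  0.09  ] [[342. 301.]]
short [ 0.5224 -0.3027  0.04  ] [[462. 360.]]
or [ 0.5373 -0.1216  0.065 ] [[364. 275.]]
pu [ 0.5831 -0.2466  0.065 ] [[453. 301.]]
outl [ 0.6043 -0.002   0.03  ] [[336. 240.]]
110 ((22.5, 19.0), (16.0, 17.0), 90.0)
[[0.6219, -0.1594], [0.6217, -0.1914], [0.5912, -0.1905], [0.5915, -0.1585]]
140 ((22.0, 19.0), (16.0, 16.0), 90.0)
[[0.6219, -0.1594], [0.6217, -0.1896], [0.5912, -0.1886], [0.5915, -0.1585]]
170 ((22.0, 19.0), (14.0, 14.0), 90.0)
[[0.62, -0.1612], [0.6198, -0.1876], [0.5931, -0.1868], [0.5933, -0.1605]]
```

View pics/c0.png

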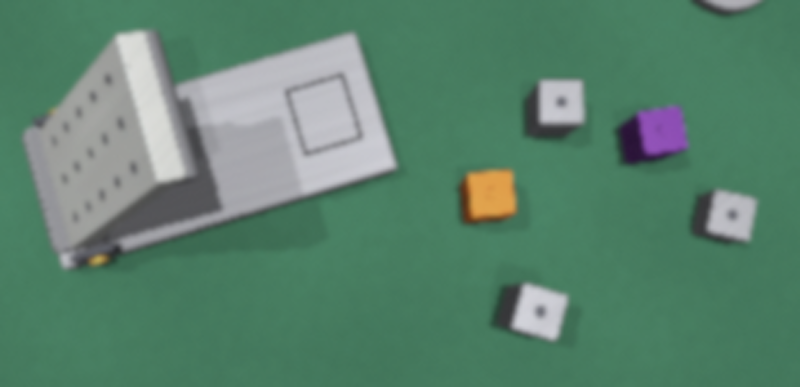

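```bash
python3 - <<'E'
from h import *
a=load('t0.png');cr=lambda u,v:(u/2.58+170,v/2.58+170)
W=lambda u,v,z:atz(a,cr(u,v),z)[:2]
T=np.array([W(*p,.065) for p in [(540,80),(583,80),(583,127),(540,126)]]);print('stack',T.mean(0).round(4),T.round(4).tolist())
O=np.array([W(*p,.03) for p in [(287,90),(343,74),(361,139),(306,154)]]);print('outl',O.mean(0),O.round(4).tolist())
B=np.array([W(*p,.03) for p in [(355,33),(397,169),(65,268)]]);e=B[1]-B[2];print('yaw long',np.degrees(np.arctan2(e[1],e[0])),np.linalg.norm(e))
e2=B[0]-B[1];print('yaw y',np.degrees(np.arctan2(e2[1],e2[0])),np.linalg.norm(e2))
# stack grasp TCP delta, tool axes
s=manip.sense();M=R.from_quat(s['tool_rot']).as_matrix()
ux=e/np.linalg.norm(e); end=(B[0]+B[1])/2; print('end mid',end,'outline from end',end-.041*ux)
print('d to above stack (cm):',(M.T@(np.r_[T.mean(0),.13]-s['tcp_pos'])*100).round(2),manip.hold_point_z)
E
```

```text
stack [ 0.6046 -0.1751] [[0.6219, -0.1599], [0.6217, -0.1914], [0.587, -0.1903], [0.588, -0.159]]
outl [ 0.60381758 -0.00137062] [[0.6226, 0.0268], [0.6346, -0.0158], [0.5846, -0.029], [0.5735, 0.0125]]
yaw long -73.83946234729497 0.257398081188618
yaw y 16.349870342562618 0.10919438236829165
end mid [ 0.6139327  -0.04050879] outline from end [ 0.60252119 -0.00112888]
d to above stack (cm): [ 62.87  10.15 -65.89] 0.0187
```

```bash
python3 -m jog '[[[30,3,-31.5],0.65],[[62.9,3,-65.9],1.35],[[62.9,3,-65.9],1.35],[[62.9,3,-65.9],1.35],[[62.9,3,-65.9],1.35],[[62.9,3,-65.9],1.35],[[62.9,3,-65.9],1.35],[[62.9,3,-65.9],1.35],[[62.9,3,-65.9],1.35],[[62.9,3,-65.9],1.35],[[62.9,3,-65.9],1.35],[[62.9,3,-65.9],1.35],[[62.9,3,-65.9],1.35],[[62.9,3,-65.9],1.35],[[62.9,3,-65.9],1.35],[[62.9,3,-65.9],1.35],[[62.9,3,-65.9],1.35],[[62.9,3,-65.9],1.35],[[62.9,3,-65.9],1.35],[[62.9,3,-65.9],1.35]]' 6
python3 - <<'E'
from h import *
s=manip.sense();M=R.from_quat(s['tool_rot']).as_matrix();print(M.round(3))
print((M.T@(np.array([.604,-.175,.10])-s['tcp_pos'])*100).round(2))
E
```

```text
t: 1.77
tcp_pos: [0.5657, -0.1093, 0.2033]
tool_rot: [-0.498, 0.502, -0.501, 0.498]
force: [0.5, -0.3, -0.4]
finger_gap: 0.707
[[-0.007 -0.001  1.   ]
 [-1.     0.001 -0.007]
 [-0.    -1.    -0.001]]
[ 6.55 10.32  3.89]
```

```bash
python3 -m jog '[[[3.5,1,2],0],[[6.55,4,3.9],0],[[6.55,8,3.9],0],[[6.55,10.3,3.9],0],[[6.55,10.3,3.9],0],[[6.55,10.3,3.9],0]]'
python3 - <<'E'
from h import *
a=snap('top','t1.png');b=snap('side','s1.png')
x=a['frame'][160:310,330:480,::-1];y=b['frame'][190:340,340:490,::-1]
cv2.imwrite('pics/c1.png',cv2.resize(np.hstack([x,y]),None,fx=2.66,fy=2.66,interpolation=cv2.INTER_CUBIC))
E
```

```text
t: 2.27
tcp_pos: [0.6025, -0.1725, 0.099]
tool_rot: [-0.499, 0.503, -0.5, 0.498]
force: [-0.3, 0.1, -0.0]
finger_gap: 0.703
```

View pics/c1.png

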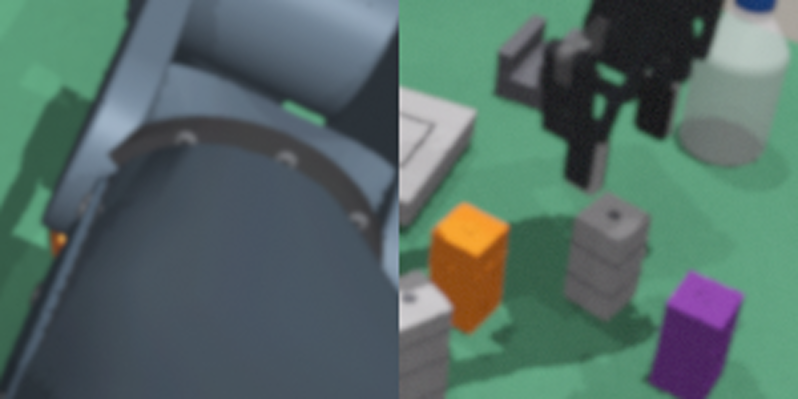

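The right half (side view) shows the open fingers at crop (590,185) and (655,135), straddling the spot above the grey three-block stack at (610,215). Orange and purple are clear of the path. Descending.

```bash
python3 -m jog '[[[0.15,2,0],0],[[0.15,4.5,0],0],[[0.15,6.5,0],0],[[0.15,7.3,0],0],[[0.15,7.3,0],0]]' && python3 -m jog '[[[0,0,0],0],[[0,0,0],0],[[0,0,0],0],[[0,0,0],0],[[0,0,0],0],[[0,0,0],0],[[0,0,0],0]]' 2.5 50
```

```text
t: 2.78
tcp_pos: [0.6039, -0.1741, 0.0279]
tool_rot: [-0.499, 0.501, -0.501, 0.499]
force: [0.0, -0.1, 0.0]
finger_gap: 0.7
t: 3.37
tcp_pos: [0.6057, -0.1752, 0.03]
tool_rot: [0.498, -0.5, 0.503, -0.499]
force: [0.2, 1.4, 6.5]
finger_gap: 0.364
```

```bash
python3 -m jog '[[[0,-2,0],0],[[0,-5,0],0],[[0,-9,0],0],[[0,-13,0],0],[[-2,-16,0],-0.05],[[-5,-18,0],-0.15],[[-8,-18,0],-0.283],[[-10,-18,0],-0.283],[[-12,-18,0],-0.283],[[-12,-18,0],-0.283]]'
python3 - <<'E'
from h import *
a=snap('top','t2.png');b=snap('side','s2.png')
cv2.imwrite('pics/c2.png',cv2.resize(np.hstack([a['frame'][:,:,::-1][100:400,150:450],b['frame'][:,:,::-1][:300,150:450]]),None,fx=1.33,fy=1.33))
E
```

```text
t: 4.2
tcp_pos: [0.6031, -0.0502, 0.2077]
tool_rot: [-0.565, 0.426, -0.424, 0.565]
force: [-0.2, -0.6, -3.5]
finger_gap: 0.367
```

View pics/c2.png

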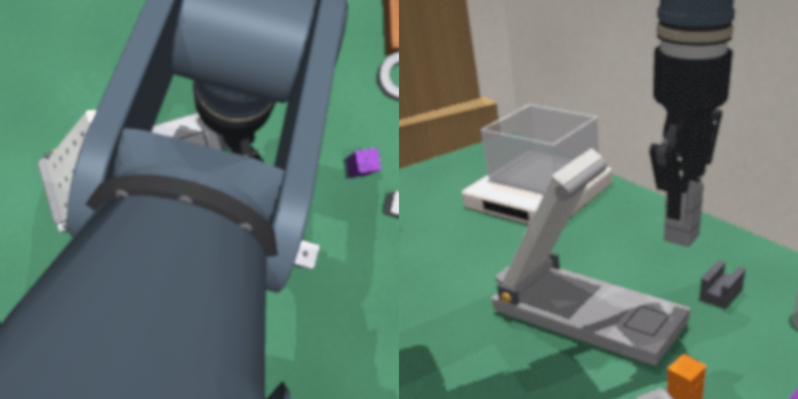

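The side half shows the stack upright in the jaws at crop (683,215), the raised plate and roller at (580,170) well clear of the slim hand, and the outline at (645,320).

```bash
python3 - <<'E'
from h import *
s=manip.sense();M=R.from_quat(s['tool_rot']).as_matrix();print(M.round(3),s['tcp_pos'])
print((M.T@(np.array([.603,-.0015,.08])-s['tcp_pos'])*100).round(2))
E
```

```text
[[ 0.275 -0.001  0.961]
 [-0.961 -0.     0.275]
 [-0.    -1.    -0.001]] [ 0.60398503 -0.0537534   0.20757833]
[-5.05 12.76  1.36]
```

```bash
python3 -m jog '[[[-2.5,2,0.7],0],[[-5.1,5,1.35],0],[[-5.1,8.5,1.35],0],[[-5.1,11,1.35],0],[[-5.1,12.5,1.35],0],[[-5.1,12.5,1.35],0],[[-5.1,12.5,1.35],0]]'
python3 - <<'E'
from h import *
s=manip.sense();print(s['tcp_pos'])
a=snap('top','t3.png');b=snap('side','s3.png')
cv2.imwrite('pics/c3.png',cv2.resize(b['frame'][:,:,::-1][100:300,200:400],None,fx=3,fy=3,interpolation=cv2.INTER_CUBIC))
p=s['tcp_pos'];print(topix(b,p), ((topix(b,[[.603,-.001,.03],[p[0],p[1],.03]])-[200,100])*3).round())
E
```

```text
t: 4.88
tcp_pos: [0.6033, -0.0028, 0.0818]
tool_rot: [0.564, -0.427, 0.426, -0.564]
force: [0.9, -0.9, -2.8]
finger_gap: 0.369
[ 0.60332546 -0.00283984  0.08183739]
[[336.62982211 216.85762916]] [[405. 421.]
 [408. 422.]]
```

View pics/c3.png

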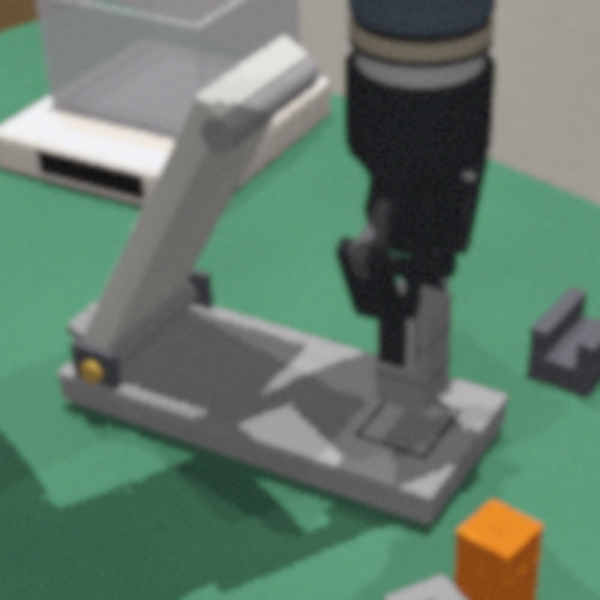

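The stack hovers upright just above the outline at (405,420). Lowering it about 2.2 cm.

```bash
python3 -m jog '[[[-0.1,0.8,0],0],[[-0.1,1.4,0],0],[[-0.1,1.8,0],0],[[-0.1,2.0,0],0],[[-0.1,2.1,0],0],[[-0.1,2.1,0],0]]'; python3 -c "
from station import manip;s=manip.sense();print(s['tcp_pos'],s['force'])"
```

```text
t: 5.48
tcp_pos: [0.6033, -0.0008, 0.0615]
tool_rot: [0.564, -0.426, 0.426, -0.564]
force: [-0.2, -0.5, -3.8]
finger_gap: 0.369
[ 0.60325354 -0.0008334   0.06148505] [-0.17335675 -0.49359896 -3.80572227]
```

```bash
python3 -m jog '[[[0,0.1,0],0],[[0,0.2,0],0],[[0,0.2,0],0]]';python3 -m jog '[[[0,0.1,0],0],[[0,0.1,0],0]]'
```

```text
t: 5.73
tcp_pos: [0.6037, -0.0009, 0.06]
tool_rot: [-0.564, 0.426, -0.426, 0.564]
force: [-0.1, -0.4, -3.1]
finger_gap: 0.369
t: 5.9
tcp_pos: [0.6037, -0.0009, 0.0599]
tool_rot: [-0.564, 0.426, -0.426, 0.564]
force: [-1.0, 0.6, 4.2]
finger_gap: 0.368
```

Contact: the vertical force rose from -3 to +4 N. Releasing and retreating upward.

```bash
python3 -m jog '[[[0,0,0],0],[[0,0,0],0],[[0,0,0],0],[[0,0,0],0]]' 5.5; python3 -m jog '[[[0,-1,0],0],[[0,-3,0],0],[[0,-6,0],0],[[0,-10,0],0],[[0,-14,0],0],[[0,-18,0],0],[[0,-22,0],0],[[0,-24,0],0],[[0,-24,0],0]]' 
python3 - <<'E'
from h import *
s=manip.sense();print(s['tcp_pos'])
b=snap('side','s4.png')
cv2.imwrite('pics/c4.png',cv2.resize(b['frame'][:,:,::-1][100:300,200:400],None,fx=3,fy=3,interpolation=cv2.INTER_CUBIC))
E
```

```text
t: 6.23
tcp_pos: [0.6036, -0.0009, 0.0588]
tool_rot: [-0.564, 0.426, -0.426, 0.564]
force: [0.5, -1.0, 0.4]
finger_gap: 0.645
t: 6.98
tcp_pos: [0.6066, -0.0013, 0.3063]
tool_rot: [-0.562, 0.422, -0.431, 0.566]
force: [0.7, -0.1, -0.4]
finger_gap: 0.645
[ 0.60659753 -0.00133532  0.30627232]
```

View pics/c4.png

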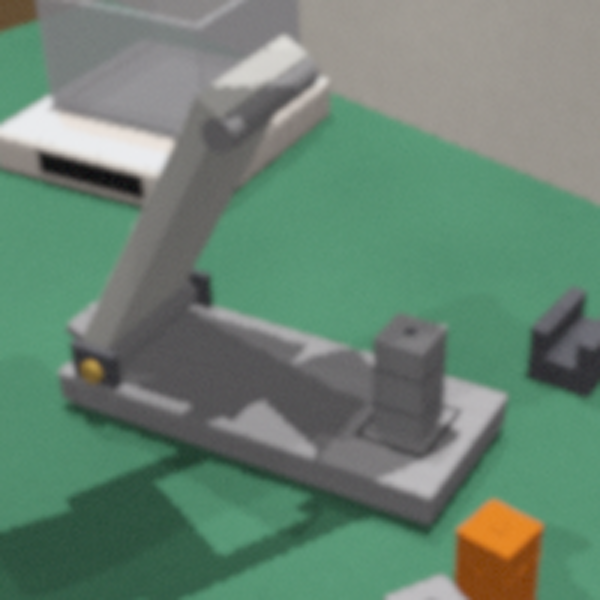

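```bash
cat >> h.py <<'E'
ux=np.array([np.cos(np.radians(-73.7)),np.sin(np.radians(-73.7)),0]);uy=np.array([-ux[1],ux[0],0])
O=np.array([.603,-.001,0])-.094*ux
def bw(x,y,z): return O+x*ux+y*uy+[0,0,z]
def pl(r,h,y,th): return bw(-.095+r*np.cos(th)-h*np.sin(th),y,.04+r*np.sin(th)+h*np.cos(th))
E
python3 - <<'E'
from h import *
b=load('s4.png');f=lambda p:((topix(b,p)-[200,100])*3).round()[0]
for th in np.arange(.95,1.3,.05): print(round(th,2),'roller near',f(pl(.2,0,-.045,th)),'top edge near',f(pl(.212,.02,-.045,th)),'far',f(pl(.212,.02,.045,th)))
print('hinge near',f(bw(-.095,-.05,.04)),'stack top',f(bw(.094,0,.095)))
E
```

```text
0.95 roller near [246. 163.] top edge near [229. 120.] far [316.  57.]
1.0 roller near [232. 149.] top edge near [213. 107.] far [301.  45.]
1.05 roller near [218. 136.] top edge near [196.  95.] far [286.  34.]
1.1 roller near [203. 124.] top edge near [179.  83.] far [271.  23.]
1.15 roller near [187. 113.] top edge near [162.  73.] far [255.  14.]
1.2 roller near [172. 102.] top edge near [145.  63.] far [239.   5.]
1.25 roller near [156.  92.] top edge near [128.  54.] far [223.  -3.]
1.3 roller near [140.  84.] top edge near [111.  46.] far [207. -10.]
hinge near [ 95. 364.] stack top [408. 330.]
```

The stack stands upright inside the outline (base at (405,425)). The roller's near end is at (222,130), which gives a plate angle of about 1.05 rad. Next I work out the push path.

```bash
python3 - <<'E'
from h import *
s=manip.sense();M=R.from_quat(s['tool_rot']).as_matrix();p=s['tcp_pos'];print(M.round(3),p)
g=lambda q,o:(M.T@(q-o)*100).round(2)
st=pl(.195,.02,0,1.05)-.03*ux; up=st.copy();up[2]=p[2]; print('over',g(up,p),'start',g(st,p))
for th in np.arange(1.1,.27,-.05): print(round(th,2),g(pl(.195,.02,0,th)-.011*ux,st))
E
```

```text
[[ 0.274  0.008  0.962]
 [-0.962 -0.001  0.274]
 [ 0.004 -1.     0.007]] [ 0.60492638 -0.0010805   0.30289   ]
over [-13.99  -0.05  -0.29] start [-14.02   8.33  -0.35]
1.1 [ 1.   -0.37  0.01]
1.05 [1.9  0.01 0.01]
1.0 [2.78 0.43 0.02]
0.95 [3.64 0.9  0.02]
0.9 [4.48 1.41 0.02]
0.85 [5.29 1.96 0.03]
0.8 [6.07 2.55 0.03]
0.75 [6.83 3.18 0.03]
0.7 [7.54 3.84 0.03]
0.65 [8.23 4.55 0.03]
0.6 [8.88 5.28 0.03]
0.55 [9.49 6.05 0.03]
0.5 [10.06  6.84  0.03]
0.45 [10.59  7.66  0.02]
0.4 [11.08  8.51  0.02]
0.35 [11.53  9.39  0.02]
0.3 [11.93 10.28  0.02]
```

```bash
python3 -m jog '[[[-2,0,0],0],[[-5,0,-0.1],0],[[-9,0,-0.2],0],[[-12.5,0,-0.3],0],[[-14,0,-0.35],0],[[-14,0,-0.35],0],[[-14,3,-0.35],0],[[-14,6,-0.35],0],[[-14,8,-0.35],0],[[-14,8.2,-0.35],0],[[-14,8.2,-0.35],0]]' 0
python3 - <<'E'
from h import *
s=manip.sense();st=pl(.195,.02,0,1.05)-.03*ux;M=R.from_quat(s['tool_rot']).as_matrix()
print(s['tcp_pos'],s['finger_gap'],s['force'],(M.T@(st-s['tcp_pos'])*100).round(2))
b=snap('side','s5.png')
cv2.imwrite('pics/c5.png',cv2.resize(b['frame'][:,:,::-1][60:260,200:400],None,fx=3,fy=3,interpolation=cv2.INTER_CUBIC))
E
```

```text
t: 7.95
tcp_pos: [0.5606, 0.1319, 0.2147]
tool_rot: [0.565, -0.428, 0.425, -0.563]
force: [0.6, -0.3, 0.0]
finger_gap: 0.0
[0.56062346 0.13188348 0.21473431] 0.00010542166650235983 [ 0.5504823  -0.28837454  0.0023513 ] [ 0.01 -0.44  0.34]
```

View pics/c5.png

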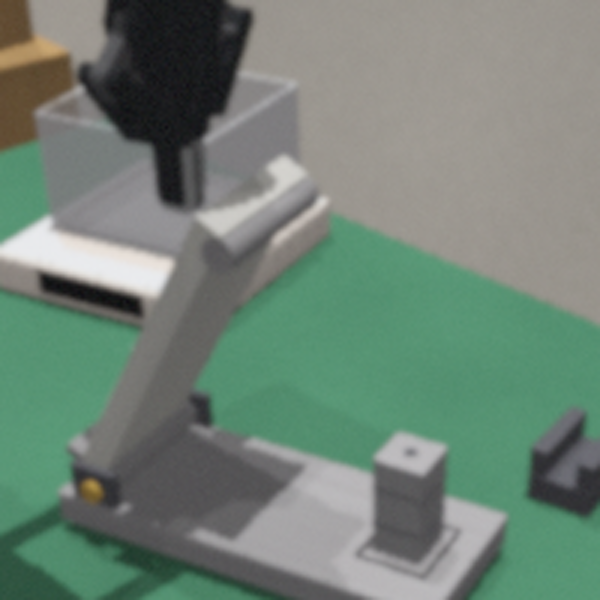

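The shut fingers (tip at (180,200)) are behind the plate's upper face near the free end. Pushing along the arc.

```bash
python3 -m jog '[[[0.8,-0.4,0.3],0],[[1.4,-0.4,0.3],0],[[1.9,-0.4,0.3],0],[[2.35,-0.2,0.3],0],[[2.8,0,0.3],0],[[3.2,0.25,0.3],0],[[3.65,0.5,0.3],0],[[4.1,0.75,0.3],0],[[4.5,1,0.3],0],[[4.9,1.3,0.3],0],[[5.3,1.55,0.3],0],[[5.7,1.85,0.3],0],[[6.1,2.15,0.3],0],[[6.1,2.15,0.3],0]]'
python3 - <<'E'
from h import *
s=manip.sense();M=R.from_quat(s['tool_rot']).as_matrix()
p=s['tcp_pos'];print(p,s['force'])
for th in np.arange(.8,.27,-.05): print(round(th,2),(M.T@(pl(.195,.02,0,th)-.011*ux-p)*100).round(2))
b=snap('side','s6.png')
cv2.imwrite('pics/c6.png',cv2.resize(b['frame'][:,:,::-1][60:260,200:400],None,fx=3,fy=3,interpolation=cv2.INTER_CUBIC))
E
```

```text
t: 9.17
tcp_pos: [0.5831, 0.074, 0.1965]
tool_rot: [-0.563, 0.425, -0.428, 0.565]
force: [0.7, -0.4, 1.0]
finger_gap: -0.0
[0.58305245 0.07395332 0.19647619] [ 0.72934103 -0.35142668  0.98759939]
0.8 [-0.09  0.26 -0.19]
0.75 [ 0.66  0.89 -0.19]
0.7 [ 1.38  1.56 -0.18]
0.65 [ 2.07  2.26 -0.18]
0.6 [ 2.72  2.99 -0.18]
0.55 [ 3.33  3.75 -0.18]
0.5 [ 3.9   4.55 -0.17]
0.45 [ 4.44  5.37 -0.17]
0.4 [ 4.93  6.22 -0.17]
0.35 [ 5.38  7.09 -0.17]
0.3 [ 5.78  7.98 -0.17]
```

View pics/c6.png

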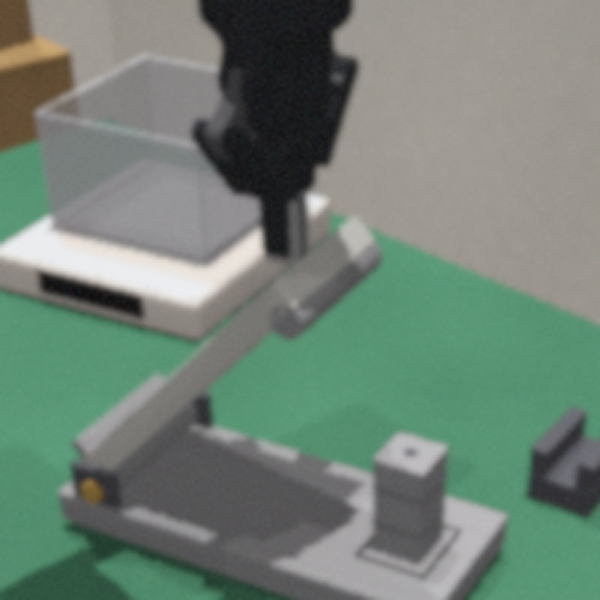

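The plate has swung down to about 0.78 rad (roller near end at (287,320)) and the stack is undisturbed. Continuing.

```bash
python3 -m jog '[[[0.3,0.6,-0.1],0],[[0.7,0.95,-0.2],0],[[1.05,1.25,-0.2],0],[[1.4,1.55,-0.2],0],[[1.75,1.9,-0.2],0],[[2.1,2.25,-0.2],0],[[2.4,2.6,-0.2],0],[[2.7,3,-0.2],0],[[3.0,3.4,-0.2],0],[[3.3,3.75,-0.2],0],[[3.6,4.15,-0.2],0],[[3.9,4.55,-0.2],0],[[4.2,4.95,-0.2],0],[[4.45,5.4,-0.2],0],[[4.7,5.8,-0.2],0],[[4.95,6.2,-0.2],0],[[4.95,6.2,-0.2],0]]'
python3 - <<'E'
from h import *
s=manip.sense();M=R.from_quat(s['tool_rot']).as_matrix()
p=s['tcp_pos'];print(p,s['force'])
for th in np.arange(.42,.27,-.02): print(round(th,2),(M.T@(pl(.195,.02,0,th)-.011*ux-p)*100).round(2))
E
```

```text
t: 10.63
tcp_pos: [0.5919, 0.0264, 0.1319]
tool_rot: [0.565, -0.427, 0.425, -0.564]
force: [-0.5, 1.2, 0.3]
finger_gap: -0.001
[0.59194033 0.02639967 0.13191667] [-0.54905512  1.21812654  0.33887901]
0.42 [-0.07 -0.59  0.29]
0.4 [ 0.12 -0.25  0.29]
0.38 [0.31 0.1  0.3 ]
0.36 [0.48 0.45 0.3 ]
0.34 [0.66 0.8  0.3 ]
0.32 [0.82 1.16 0.3 ]
0.3 [0.98 1.52 0.3 ]
0.28 [1.13 1.88 0.31]
```

```bash
python3 -m jog '[[[0.2,0.1,0.2],0],[[0.35,0.3,0.2],0],[[0.45,0.45,0.2],0],[[0.5,0.55,0.2],0],[[0.5,0.55,0.2],0]]'; python3 -m jog '[[[0.05,0.1,0],0],[[0.1,0.2,0],0],[[0.1,0.2,0],0]]';python3 -m jog '[[[0.04,0.1,0],0],[[0.04,0.1,0],0]]'
```

```text
t: 11.05
tcp_pos: [0.5954, 0.0226, 0.1271]
tool_rot: [0.565, -0.427, 0.426, -0.564]
force: [-0.3, -0.0, 0.6]
finger_gap: 0.003
t: 11.3
tcp_pos: [0.5964, 0.0216, 0.1256]
tool_rot: [0.564, -0.426, 0.426, -0.564]
force: [-2.1, 1.1, 1.2]
finger_gap: -0.003
t: 11.47
tcp_pos: [0.5966, 0.0211, 0.1247]
tool_rot: [0.564, -0.426, 0.426, -0.564]
force: [-1.3, 2.0, 1.9]
finger_gap: -0.002
```

```bash
python3 -m jog '[[[0.05,0.1,0],0],[[0.05,0.1,0],0],[[0.05,0.1,0],0]]'|egrep 'force|tcp'; python3 - <<'E'
from h import *
s=manip.sense();print(s['tcp_pos'],s['force'])
b=snap('side','s7.png')
cv2.imwrite('pics/c7.png',cv2.resize(b['frame'][:,:,::-1][100:300,200:400],None,fx=3,fy=3,interpolation=cv2.INTER_CUBIC))
f=lambda p:((topix(b,p)-[200,100])*3).round()[0]
for th in (.33,.35,.37,.39): print(th,f(pl(.2,0,-.045,th)),f(pl(.212,.02,-.045,th)),f(pl(.212,.02,.045,th)))
E
```

```text
tcp_pos: [0.5968, 0.0206, 0.1237]
force: [-1.8, 0.7, 1.7]
[0.59683965 0.02061939 0.12371447] [-1.82525716  0.67827581  1.71907862]
0.33 [371. 357.] [379. 324.] [452. 247.]
0.35 [369. 350.] [376. 317.] [449. 240.]
0.37 [367. 344.] [373. 310.] [447. 233.]
0.39 [364. 337.] [370. 303.] [444. 227.]
```

View pics/c7.png

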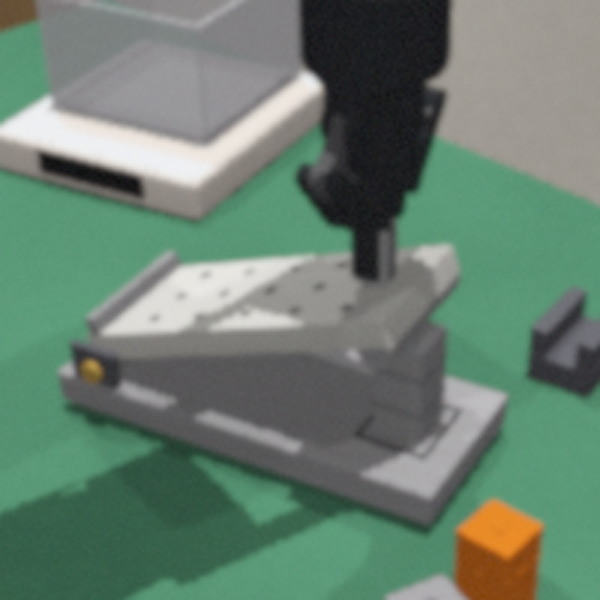

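The roller now appears to be at the top of the stack: far corner at (453,247), against a prediction of (452,247) for 0.33 rad. The stack is still inside the outline. I'll press in small steps until the force rises.

```bash
for i in 1; do python3 -m jog '[[[0.03,0.1,0],0],[[0.03,0.1,0],0],[[0.03,0.1,0],0]]'|egrep 'force|tcp'; done;  python3 -m jog '[[[0,0.1,0],0],[[0,0.1,0],0],[[0,0.1,0],0]]'|egrep 'force|tcp'
```

```text
tcp_pos: [0.597, 0.0202, 0.1227]
force: [-2.2, 0.4, 1.6]
tcp_pos: [0.5973, 0.0201, 0.1218]
force: [-1.0, 0.1, 2.0]
```

```bash
python3 -m jog '[[[0.03,0.1,0],0],[[0.03,0.1,0],0],[[0.03,0.1,0],0]]'|egrep 'force|tcp';  python3 -m jog '[[[0.03,0.1,0],0],[[0.03,0.1,0],0],[[0.03,0.1,0],0]]'|egrep 'force|tcp'; python3 -m jog '[[[0.03,0.1,0],0],[[0.03,0.1,0],0],[[0.03,0.1,0],0]]'|egrep 'force|tcp'
```

```text
tcp_pos: [0.5974, 0.0198, 0.121]
force: [-1.2, -2.3, 4.8]
tcp_pos: [0.5974, 0.0197, 0.1208]
force: [-2.4, -1.3, 7.6]
tcp_pos: [0.5975, 0.0196, 0.1206]
force: [-4.0, -1.3, 12.1]
```

The tip has stalled at z = 0.1206 m while the force climbs to 12 N, so the roller is on the stack. Retreating straight up.

```bash
python3 -m jog '[[[-0.05,-1,0],0],[[-0.05,-3,0],0],[[-0.05,-6,0],0],[[-0.05,-10,0],0],[[-0.05,-14,0],0],[[-0.05,-16,0],0],[[-0.05,-16,0],0],[[-0.05,-16,0],0]]'
python3 - <<'E'
from h import *
b=snap('side','s8.png')
cv2.imwrite('pics/c8.png',cv2.resize(b['frame'][:,:,::-1][130:290,210:410],None,fx=4,fy=3.7,interpolation=cv2.INTER_CUBIC))
f=lambda p:((topix(b,p)-[210,130])*[4,3.7]).round()[0]
for th in (.31,.33,.35,.385): print(th,f(pl(.2,0,-.045,th)),f(pl(.212,.02,-.045,th)),f(pl(.212,.02,.045,th)))
E
```

```text
t: 13.68
tcp_pos: [0.5979, 0.0202, 0.2802]
tool_rot: [-0.563, 0.425, -0.427, 0.565]
force: [0.0, 0.3, -1.0]
finger_gap: 0.001
0.31 [457. 337.] [470. 297.] [566. 201.]
0.33 [455. 329.] [466. 288.] [562. 193.]
0.35 [452. 321.] [462. 280.] [559. 185.]
0.385 [446. 307.] [454. 264.] [553. 171.]
```

View pics/c8.png

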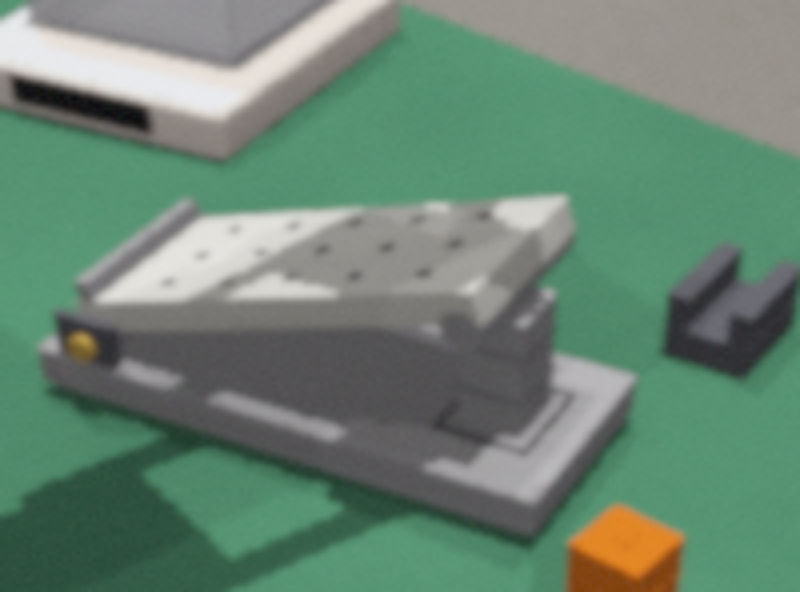

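The plate rests on the upright stack: corners at (472,292) and (568,197) give about 0.32–0.33 rad. The stack is inside the outline and the hand is clear.

```bash
python3 -c "
from station import workorder;print(workorder.sign_off())"
```

```text
the job is handed in; nothing more can be done
None
```

The 65 mm stack now stands upright in the outlined rectangle, with the plate swung down so its roller rests on it. I handed the job in at about 14 s on the robot's clock; no verdict came back.

- **Stack:** I took the middle grey stack of the three, left the orange and purple look-alikes alone, and set it down with the plate still raised at about 1.05 rad. The picture after release showed it upright inside the outline, and so did the last one. I did not measure its offset from the centre of the outline numerically.
- **Plate:** I pushed it down with shut fingers until the tip stalled at z = 0.121 m and the force rose to about 12 N, then retreated straight up. In the final picture the plate's corners fit an angle of about 0.32–0.33 rad, inside the 0.28–0.385 range.
- **Clearance:** The gripper ended about 16 cm above the plate, touching nothing, with the force back near zero.

The top camera's view was blocked by the arm after the first look, so the final checks rest on the side camera and the force reading. None of the checks failed or disagreed.

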